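# Load the bark tube with handle blanks

### The job

Load the birch-bark tube that lies in the cradle with two handle blanks, one behind the other: slide the red-banded blank into its open mouth first, then the green-banded one behind it, pushing the red one deeper until it rests against the closed end and the green one stands out of the mouth by about a third. Leave the blue-banded blank where it lies.

Things in the scene. Friction and masses are not known exactly. Their poses are not given: they have to be found in the camera images.
- red_center (a point): Centre of the red-banded handle blank: octagonal birch bar, 26 mm across flats, 120 mm long along its y axis, ends alike, 55 g, a 30 mm wide red band round its middle. Lies flat on the table, centre 13 mm up, upright side flats to grip across (along x). Grip it about 40 mm from its centre, near the trailing end, so that the rest enters the tube ahead of the fingers.
- green_center (a point): Centre of the green-banded handle blank: the same bar (26 mm across flats, 120 mm long along its y axis), with a green band. Lies flat on the table.
- blue_center (a point): Centre of the blue-banded handle blank: the same bar with a blue band. Not wanted: leave it where it lies.
- tube_mouth (a point): Centre of the open mouth (dark inside) of the fixed, level birch-bark tube, 72 mm above the table; it faces the robot's right, towards the blanks; y points straight into the bore, z up. Round bore 50 mm wide, 200 mm deep to its closed end; outside 58 mm wide. A blank in the bore lies 11 mm below its axis; less than half inside, it tips out. With both home the green one stands 40 mm out.
There are look-alikes about, which are no part of the job. What is shaped like the part that bears tube_mouth but turquoise is not meant.

How it is judged:
By the outcome, as a careful person would: the job done as asked, in the order asked, and still so for the second after the job is handed in, with the robot touching nothing.
It also fails if it takes over 61 s, if anything falls off the work surface, if the arm or the gripper's body presses on something with over 40 N, if the wrist force passes 120 N, or if a joint passes its speed limit or range.

### The arm

A 6-joint arm with a two-finger parallel gripper is mounted at the origin on the work surface. World frame = base frame: x ahead of the robot, y to its left, z up, the work surface at z = 0. Lengths are in m, angles in degrees, forces in N, time in s.
With the tool pointing down it reaches from about 0.35 to 0.875 m from the base axis. Payload 4.2 kg.
Tool frame: the origin (TCP) lies at the centre of the arm's flange, where the gripper is bolted on; the fingertips stand 182 mm ahead of it and the grasp point (between the pads) lies 164 mm ahead of it (r.nose_length is the distance from the TCP to the fingertips, in m); z points along the fingers, y is the line along which they close (so a half turn about z gives the same grasp; the last joint's range is limited). The gripper opens to 87 mm and grips with 3 to 60 N. Pads are 19 mm wide; open, the fingers measure 117 mm over their backs; the gripper's body (75 mm by 190 mm) begins 51 mm behind the grasp point.
Start: joints at [92.109, 22.042, 0.453, 0, -68.411, -14.817], TCP at [0.137, 0.61, 0.405] pointing down, gripper open.
Joint ranges: [-179.83, 179.83], [-69.29, 118.12], [-61.27, 80.66], [-181.25, 117.63], [-171.15, -9.14], [-177.46, 177.46]. Speed limits (degrees/s): [159.86, 159.86, 180, 180, 180, 180].

### API

Orientations are given as a 3x3 rotation matrix whose columns are the frame's x, y, z axes.
In Python, from station import r, vision gives the robot as it stands. The module is installed in compiled form; this text tells all that it offers.
- The arm moves only by the shell command python3 -m creep 'ROWS'. ROWS is JSON, a list of rows, each a list of 7 numbers: the opening, from -1 (shut) to 1 (fully open), then the shift along the tool's x, y, z in mm, then the turn, a rotation vector about the tool's x, y, z in degrees. A call has 1 to 8 rows; each row is the pose to reach, as a shift and turn from the pose commanded when the call began, along the tool's axes at that moment; what a row does not reach only later rows make up. A row lasts 1/12 s, in which the tool goes at most 41.7 mm and 7.16 degrees, less where a joint would pass 70% of its speed; a pose out of reach is approached as far as the arm can. A call with a gripper value outside its range is refused whole. The fingers move at their own pace and stop on an object; the grip force is fixed at half the most. Time passes only in rows, so rows that repeat a pose let the fingers close. It gives the time, the measured TCP pose, the force, the opening and the grip force at its end, in the units of the state.
- r.sense(): the state, without advancing time (a new reading comes with each control period).
- vision.capture(name): name is "scene" or "top" or "wrist"; returns (picture, depth): 400x640x3 uint8, red, green, blue; 400x640 float32, m along the optical axis (not along the pixel's ray), 0 where there is no reading.
- vision.camera_model(name): a dict with "vertical_fov" (degrees; the focal length in pixels is half the picture's height over the tangent of half this angle, whatever the lens; pixels are square), "cx", "cy" (the principal point, pixels), "extrinsics" (4x4, takes a point from camera to world coordinates); the wrist camera has in their place "mount" (4x4, takes a point from camera to tool coordinates, whose origin is the TCP and whose axes are the flange's). Camera axes: x right, y down, z forward; pixel columns grow to the right and rows downward; lengths in m; the calibration is good to about 2 mm. The wrist camera is an equidistant fisheye: a pixel r from the principal point sees the ray r / f radians off the axis. A picture is of the moment at which its call begins: read the wrist's pose just before it. camera_model takes no time and is no camera call.
- r.finish_job(): hands the job in; it is judged then, once.
Trained networks look in the newest picture that a camera, given by its name, has taken for a name from the list of things; names that differ only in an ending like _2 or _b are one class to them, and where a whole thing is asked for, a point or a joint stands for the part that bears it (a point fixed in the world has none). Each returns a list of dicts, best first, with "conf" (0 to 1); they miss things now and then, are a little off and sometimes report something else, mostly with a low value. They report only what shows in the picture. A call takes as long as a camera call. They do not tell look-alikes from the thing itself.
- vision.find_in(camera, thing): "uv" ([column, row] in pixels, amid what is visible of it).
- vision.cut_out(camera, thing): "region" (400x640 bool, what is visible of it) and "uv" ([column, row] in pixels, amid what is visible of it).
The state is a dict: "time_s": time; "joints": joint angles; "joint_velocities": joint speeds; "effort": joint torques, N m; "tcp_pos": TCP position; "ee_rot": TCP orientation; "wrist_force": force on the tool from outside, world axes, zero at the start; "moment": the same for the moment, N m; "gripper_width": opening from 0.0 (shut) to 1.0 (fully open); "gripper_force": force on a finger pad.
Only numpy, scipy, OpenCV 4.12 (cv2) and the standard library are available. Lean on these libraries where they do the work, as an engineer would, in place of code of your own. Each camera call takes 0.05 s, during which the arm holds its last target. There are 200 camera calls.

## Working session

There is one attempt and no reset: what is moved stays moved. The work goes in short steps, Python scripts to look and compute and a shell command to move; the robot and the scene stay as the last step left them, time stands still between calls to the robot, and variables do not carry over. Pictures are saved under pics/ and viewed, at most 10 in all, crops included, and the job is handed in when it is done.

```bash
mkdir -p pics; cat > h.py <<'E'
import numpy as np, cv2
from station import r, vision
def px2w(cam,uv,depth,m=None):
    m=m or vision.camera_model(cam); f=200/np.tan(np.radians(m["vertical_fov"]/2))
    u,v=uv; d=depth
    p=np.array([(u-m["cx"])/f*d,(v-m["cy"])/f*d,d,1.])
    return (np.array(m["extrinsics"])@p)[:3]
def cloud(cam,D):
    m=vision.camera_model(cam); f=200/np.tan(np.radians(m["vertical_fov"]/2))
    v,u=np.mgrid[0:400,0:640]
    P=np.stack([(u-m["cx"])/f*D,(v-m["cy"])/f*D,D,np.ones_like(D)],-1)
    return (P@np.array(m["extrinsics"]).T)[...,:3]
def save(n,im): cv2.imwrite(f"pics/{n}.png",im[...,::-1])
E
python3 - <<'E'
from h import *
ims=[]
for c in("scene","top"):
    im,D=vision.capture(c); save(c,im); C=cloud(c,D); np.save(c+"C.npy",C)
    for t in("red_center","green_center","blue_center","tube_mouth"):
        for q in vision.find_in(c,t)[:4]:
            u,v=map(int,q["uv"]); print(c,t,[u,v],round(q["conf"],2),C[v,u].round(3),im[v,u])
print(r.sense())
E
```

```text
scene red_center [203, 268] 0.7 [ 0.527 -0.383  0.027] [90 12 12]
scene green_center [337, 266] 0.97 [ 0.63  -0.172  0.024] [16 52 19]
scene green_center [308, 218] 0.35 [ 0.47  -0.151  0.022] [ 7 18 63]
scene blue_center [306, 216] 0.82 [ 0.467 -0.153  0.026] [ 4 17 61]
scene tube_mouth [469, 204] 0.74 [0.635 0.116 0.068] [52 36 19]
top red_center [441, 202] 0.78 [ 0.523 -0.381  0.027] [125  23  20]
top blue_center [306, 240] 0.9 [ 0.453 -0.145  0.028] [ 14  32 102]
top tube_mouth [174, 309] 0.95 [0.343 0.049 0.101] [20 83 82]
top tube_mouth [140, 148] 0.59 [0.591 0.122 0.096] [107  70  28]
{'time_s': 0.5, 'joints': array([ 9.21084098e+01,  2.20407603e+01,  4.48903126e-01, -3.77358183e-03,
       -6.84113337e+01, -1.48172061e+01]), 'joint_velocities': array([-0.05691176, -0.03806482,  0.04979635, -0.03459824,  0.05031111,
        0.02767335]), 'effort': array([ 9.86110390e-04, -3.90070724e+01,  1.87446016e+01,  4.22087029e+00,
        1.49364205e-02, -3.96894200e-05]), 'tcp_pos': array([0.13745624, 0.60964861, 0.4047245 ]), 'ee_rot': array([[ 9.75495447e-01, -2.20019610e-01, -5.91508312e-05],
       [-2.20019613e-01, -9.75495447e-01, -5.79068358e-05],
       [-4.49607271e-05,  6.95021977e-05, -9.99999997e-01]]), 'wrist_force': array([0.00508328, 0.16344782, 0.23602887]), 'moment': array([-0.00276049, -0.01482596, -0.00657669]), 'gripper_force': 0.0, 'gripper_width': 0.9983228819720882}
```

View pics/scene.png

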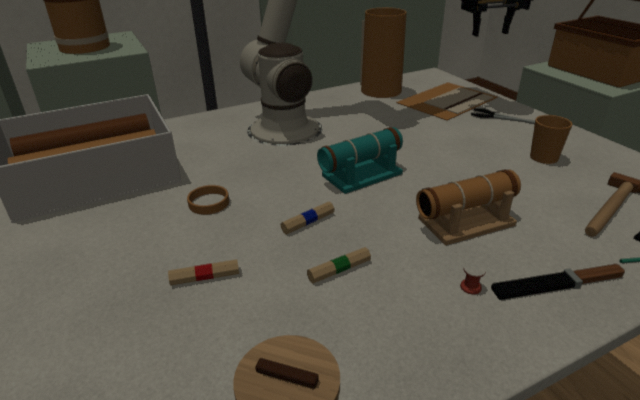

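View pics/top.png

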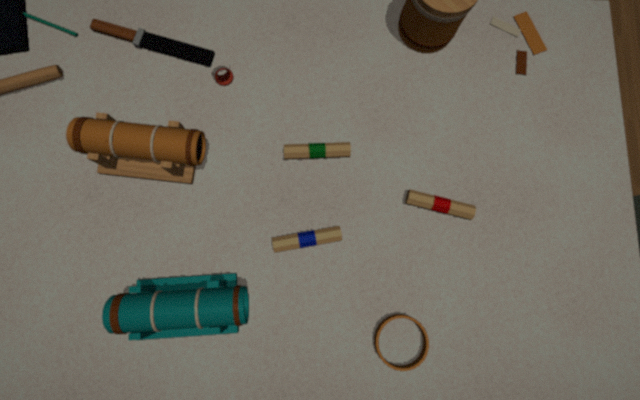

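The scene view shows red (203,268), green (340,264) and blue (308,217) blanks, a brown tube with its mouth at (428,203), and a turquoise look-alike at (360,155). Tube candidates in the top view are the brown one at (140,140), mouth at about (200,148), and the turquoise one at (174,309). I choose brown. The blanks are told apart by their bands: red (441,205), green (317,150), blue (307,239).

```bash
cat > fit.py <<'E'
from h import *
C=np.load("topC.npy"); 
def blank(u,v,C=C):
    R=C[v-30:v+30,u-45:u+45].reshape(-1,3); R=R[(R[:,2]>.012)&(R[:,2]<.04)]
    (c,s,a)=cv2.minAreaRect((R[:,:2]*1000).astype(np.float32)); 
    bp=cv2.boxPoints((c,s,a)); e=max([bp[1]-bp[0],bp[2]-bp[1]],key=np.linalg.norm)
    e=e*np.sign(e[1]); print("blank c",np.round(c,1),"size",np.round(s,1),"dir from +y toward +x deg",np.degrees(np.arctan2(e[0],e[1])).round(1), "ztop",np.percentile(R[:,2],90).round(4))
for uv in((441,205),(317,150),(307,239)): blank(*uv)
for cam,(u0,u1,v0,v1) in {"top":(55,220,100,190),"scene":(405,535,160,245)}.items():
    K=np.load(cam+"C.npy")[v0:v1,u0:u1].reshape(-1,3); R=K[(K[:,2]>.083)&(K[:,2]<.115)]
    from scipy.optimize import least_squares
    f=lambda p:np.hypot(((R[:,0]-p[0])*np.cos(p[1])-(R[:,1]-.15)*np.sin(p[1])),R[:,2]-p[2])-.029
    q=least_squares(f,[.6,0,.072],loss="soft_l1",f_scale=.002).x
    y=(R[:,0]-q[0])*np.sin(q[1])+(R[:,1]-.15)*np.cos(q[1])
    print(cam,"x at y=.15",q[0],"deg",np.degrees(q[1]),"z",q[2])
    for s in np.percentile(y,[0,1,3,97,99,100]): print("  end",np.round([q[0]+s*np.sin(q[1]),.15+s*np.cos(q[1])],4))
E
python3 fit.py
python3 - <<'E'
import cv2
a=cv2.imread("pics/scene.png")[150:250,400:530];b=cv2.imread("pics/top.png")[100:200,50:230]
cv2.imwrite("pics/crop.png",cv2.hconcat([cv2.resize(a,(390,300)),cv2.resize(b,(405,300))]))
E
```

```text
blank c [ 520.3 -382.3] size [121.2  27.8] dir from +y toward +x deg 12.7 ztop 0.0283
blank c [ 615.9 -161. ] size [ 27.5 120. ] dir from +y toward +x deg -3.1 ztop 0.0284
blank c [ 455.2 -145.5] size [ 26.7 119.7] dir from +y toward +x deg -11.3 ztop 0.0285
top x at y=.15 0.6103215489122441 deg 5.481296028423963 z 0.07383823014069577
  end [0.599  0.0319]
  end [0.5991 0.0334]
  end [0.5995 0.0375]
  end [0.6181 0.2314]
  end [0.6185 0.2356]
  end [0.6192 0.2427]
scene x at y=.15 0.6115432758621117 deg 5.539488155150245 z 0.07351856639524318
  end [0.6    0.0309]
  end [0.6002 0.0333]
  end [0.6005 0.0356]
  end [0.6194 0.2307]
  end [0.6198 0.2354]
  end [0.6204 0.2412]
```

View pics/crop.png

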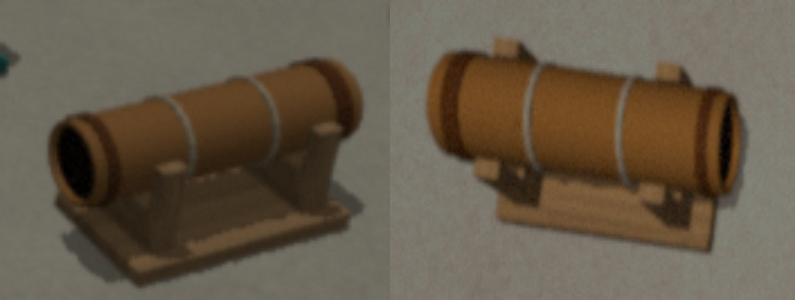

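The crop confirms the brown tube: its dark open mouth faces -y (crop left panel about (78,160)), clear of its cradle posts. Mouth is about (0.599, 0.033), and the axis is 5.5° from +y. I'm setting off toward red.

```bash
cat > to.py <<'E'
# usage: to.py x y z yaw_of_tool_x  -> shift in tool axes (mm) + turn about tool (deg)
import sys; from h import *
from scipy.spatial.transform import Rotation as Ro
x,y,z,w=map(float,sys.argv[1:]); s=r.sense(); R=s["ee_rot"]
c,n=np.cos(np.radians(w)),np.sin(np.radians(w)); T=np.array([[c,n,0],[n,-c,0],[0,0,-1]])
print("t",round(s["time_s"],2),"shift",(R.T@(np.array([x,y,z])-s["tcp_pos"])*1000).round(1),"turn",np.degrees(Ro.from_matrix(R.T@T).as_rotvec()).round(1),"pos",s["tcp_pos"].round(4),"F",s["wrist_force"].round(1),"w",round(s["gripper_width"],3))
E
python3 -m creep '[[1,270,170,0,0,0,56],[1,270,170,0,0,0,56],[1,270,170,0,0,0,56],[1,270,170,0,0,0,56],[1,270,170,0,0,0,56],[1,270,170,0,0,0,56],[1,270,170,0,0,0,56],[1,270,170,0,0,0,56]]'
python3 to.py 0.55 0.1 0.38 -102.7; python3 to.py 0.511 -0.421 0.33 -102.7
```

```text
time_s: 1.17
tcp_pos: [0.365, 0.3818, 0.4052]
ee_rot: [[0.356, -0.934, 0.0], [-0.934, -0.356, 0.0], [-0.0, -0.0, -1.0]]
wrist_force: [0.3, 1.2, -0.6]
gripper_width: 0.996
gripper_force: 0.0
t 1.17 shift [329.2 -72.5  25.2] turn [-0.   0.  33.6] pos [0.365  0.3818 0.4052] F [ 0.3  1.2 -0.6] w 0.996
t 1.17 shift [802.2 149.5  75.1] turn [-0.   0.  33.6] pos [0.365  0.3818 0.4052] F [ 0.3  1.2 -0.6] w 0.996
```

```bash
python3 -m creep '[[1,329,-72,25,0,0,33.6],[1,329,-72,25,0,0,33.6],[1,329,-72,25,0,0,33.6],[1,329,-72,25,0,0,33.6],[1,329,-72,25,0,0,33.6],[1,329,-72,25,0,0,33.6],[1,329,-72,25,0,0,33.6],[1,329,-72,25,0,0,33.6]]' >/dev/null
python3 -m creep '[[1,310,-46,30,0,0,0],[1,310,-46,30,0,0,0],[1,310,-46,30,0,0,0],[1,310,-46,30,0,0,0],[1,310,-46,30,0,0,0],[1,310,-46,30,0,0,0],[1,310,-46,30,0,0,0],[1,310,-46,30,0,0,0]]' >/dev/null
python3 -m creep '[[1,207,-31,20,0,0,0],[1,207,-31,20,0,0,0],[1,207,-31,20,0,0,0],[1,207,-31,20,0,0,0],[1,207,-31,20,0,0,0],[1,207,-31,20,0,0,0],[1,207,-31,20,0,0,0],[1,207,-31,20,0,0,0]]'
cat >> h.py <<'E'
def wcloud(s,D):
    m=vision.camera_model("wrist"); f=200/np.tan(np.radians(m["vertical_fov"]/2))
    v,u=np.mgrid[0:400,0:640]; a=u-m["cx"]; b=v-m["cy"]; rr=np.hypot(a,b)+1e-9; t=np.tan(np.clip(rr/f,0,1.4))
    P=np.stack([a/rr*t*D,b/rr*t*D,D,np.ones_like(D)],-1)@np.array(m["mount"]).T
    return P[...,:3]@s["ee_rot"].T+s["tcp_pos"]
E
python3 - <<'E'
from h import *
s=r.sense(); im,D=vision.capture("wrist"); save("w1",im); C=wcloud(s,D)
q=vision.cut_out("wrist","red_center")[0]; print(q["conf"],q["uv"])
P=C[q["region"]&(D>0)]; P=P[(P[:,2]>.012)&(P[:,2]<.045)]
c,sz,a=cv2.minAreaRect((P[:,:2]*1000).astype(np.float32)); print(c,sz,a,np.percentile(P[:,2],90))
E
python3 to.py 0.511 -0.421 0.19 -102.7
```

```text
time_s: 3.17
tcp_pos: [0.5123, -0.4139, 0.3297]
ee_rot: [[-0.214, -0.977, -0.001], [-0.977, 0.214, 0.001], [-0.0, 0.001, -1.0]]
wrist_force: [0.2, -0.9, -1.0]
gripper_width: 1.001
gripper_force: 0.0
0.8 [318.8, 207.9]
(516.9019775390625, -399.3968200683594) (88.86246490478516, 26.221927642822266) 76.82713317871094 0.026127989706876735
t 3.27 shift [8.500e+00 1.000e-01 1.404e+02] turn [-0.   0.   0.5] pos [ 0.5129 -0.4127  0.3304] F [0.5 0.1 1.2] w 1.001
```

View pics/w1.png

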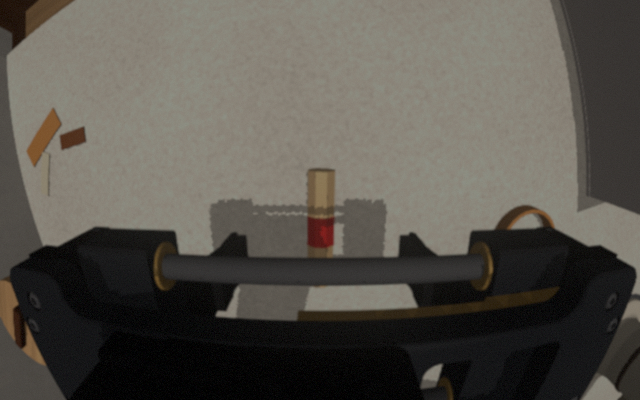

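The wrist view shows the red blank (320,225), centred and aligned between the fingers, agreeing with the top fit. Going down and gripping.

```bash
python3 -m creep '[[1,7,0,40,0,0,0.4],[1,7,0,80,0,0,0.4],[1,7,0,115,0,0,0.4],[1,7,0,135,0,0,0.4],[1,7,0,142,0,0,0.4],[1,7,0,142,0,0,0.4],[1,7,0,142,0,0,0.4],[-1,7,0,142,0,0,0.4]]'
python3 -m creep '[[-1,0,0,0,0,0,0],[-1,0,0,0,0,0,0],[-1,0,0,0,0,0,0],[-1,0,0,0,0,0,0],[-1,0,0,0,0,0,0],[-1,0,0,0,0,0,0],[-1,0,0,0,0,0,0],[-1,0,0,0,0,0,0]]'
python3 -m creep '[[-1,0,0,-20,0,0,0],[-1,0,0,-50,0,0,0],[-1,0,0,-80,0,0,0],[-1,0,0,-100,0,0,0],[-1,0,0,-100,0,0,0],[-1,0,0,-100,0,0,0]]'
python3 to.py 0.583 -0.13 0.24 -95.5
```

```text
time_s: 3.93
tcp_pos: [0.5123, -0.4206, 0.1906]
ee_rot: [[-0.219, -0.976, 0.004], [-0.976, 0.219, -0.002], [0.001, -0.004, -1.0]]
wrist_force: [-0.5, 1.0, 0.2]
gripper_width: 0.974
gripper_force: 0.0
time_s: 4.6
tcp_pos: [0.5111, -0.4207, 0.188]
ee_rot: [[-0.22, -0.975, -0.0], [-0.975, 0.22, 0.0], [-0.0, 0.0, -1.0]]
wrist_force: [0.6, -0.4, -0.6]
gripper_width: 0.401
gripper_force: 0.0
time_s: 5.1
tcp_pos: [0.5113, -0.4208, 0.2897]
ee_rot: [[-0.22, -0.975, 0.003], [-0.975, 0.22, -0.001], [0.001, -0.003, -1.0]]
wrist_force: [-0.2, 0.7, -0.4]
gripper_width: 0.021
gripper_force: 0.0
t 5.1 shift [-299.4   -5.8   49.5] turn [-0.2 -0.  -7.2] pos [ 0.5113 -0.4208  0.2897] F [-0.2  0.7 -0.4] w 0.021
```

Closing too slow (needs about 1.2 s); I lifted early. Reopen, look again and regrip.

```bash
python3 -m creep '[[1,0,0,0,0,0,0],[1,0,0,0,0,0,0],[1,0,0,0,0,0,0],[1,0,0,0,0,0,0],[1,0,0,0,0,0,0],[1,0,0,0,0,0,0],[1,0,0,0,0,0,0],[1,0,0,0,0,0,0]]' >/dev/null
python3 -m creep '[[1,0,0,0,0,0,0],[1,0,0,0,0,0,0],[1,0,0,0,0,0,0],[1,0,0,0,0,0,0],[1,0,0,0,0,0,0],[1,0,0,0,0,0,0]]'
python3 - <<'E'
from h import *
im,D=vision.capture("top"); save("top2",im); C=cloud("top",D)
s=r.sense(); im,D=vision.capture("wrist"); W=wcloud(s,D)
save("w2",im)
for n,K in(("top",C),("wrist",W)):
    P=K.reshape(-1,3); P=P[(P[:,2]>.012)&(P[:,2]<.04)&(abs(P[:,0]-.52)<.05)&(abs(P[:,1]+.38)<.09)]
    print(n,len(P),cv2.minAreaRect((P[:,:2]*1000).astype(np.float32)) if len(P) else 0)
E
```

```text
time_s: 6.27
tcp_pos: [0.5111, -0.4207, 0.2881]
ee_rot: [[-0.22, -0.976, 0.0], [-0.976, 0.22, -0.0], [-0.0, -0.0, -1.0]]
wrist_force: [0.5, 0.2, 0.3]
gripper_width: 0.964
gripper_force: 0.0
top 0 0
wrist 2961 ((519.4131469726562, -384.0030517578125), (119.88504028320312, 26.857494354248047), 75.43363189697266)
```

View pics/w2.png

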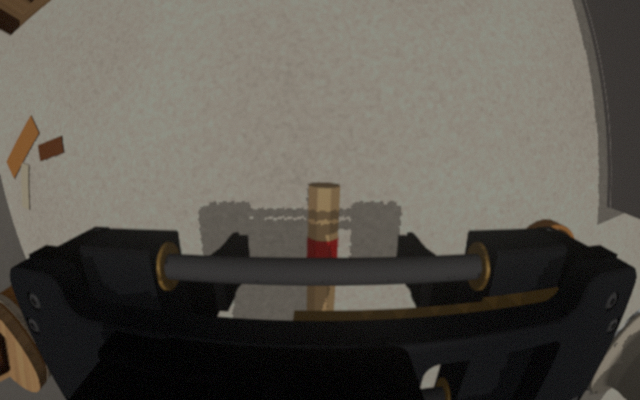

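The red blank (322,215) sits undisturbed between the fingers. Regripping with a longer close.

```bash
python3 -m creep '[[1,0,0,40,0,0,0],[1,0,0,75,0,0,0],[1,0,0,95,0,0,0],[1,0,0,100,0,0,0],[-1,0,0,100,0,0,0],[-1,0,0,100,0,0,0],[-1,0,0,100,0,0,0],[-1,0,0,100,0,0,0]]' >/dev/null
python3 -m creep '[[-1,0,0,0,0,0,0],[-1,0,0,0,0,0,0],[-1,0,0,0,0,0,0],[-1,0,0,0,0,0,0],[-1,0,0,0,0,0,0],[-1,0,0,0,0,0,0],[-1,0,0,0,0,0,0],[-1,0,0,0,0,0,0]]'
python3 -m creep '[[-1,0,0,0,0,0,0],[-1,0,0,0,0,0,0],[-1,0,0,-10,0,0,0],[-1,0,0,-25,0,0,0],[-1,0,0,-45,0,0,0],[-1,0,0,-53,0,0,0],[-1,0,0,-53,0,0,0],[-1,0,0,-53,0,0,0]]'
python3 to.py 0.5846 -0.116 0.241 -95.5
```

```text
time_s: 7.7
tcp_pos: [0.5111, -0.4207, 0.1881]
ee_rot: [[-0.22, -0.976, -0.0], [-0.976, 0.22, -0.0], [0.0, 0.0, -1.0]]
wrist_force: [0.3, -0.4, 0.2]
gripper_width: 0.296
gripper_force: 29.8
time_s: 8.37
tcp_pos: [0.511, -0.4206, 0.2415]
ee_rot: [[-0.22, -0.975, 0.001], [-0.975, 0.22, -0.0], [-0.0, -0.001, -1.0]]
wrist_force: [0.5, 0.9, -1.1]
gripper_width: 0.296
gripper_force: 29.8
t 8.37 shift [-313.3   -4.7    0.6] turn [-0.1  0.  -7.2] pos [ 0.511  -0.4206  0.2415] F [ 0.5  0.9 -1.1] w 0.296
```

```bash
python3 -m creep '[[-1,-20,0,0,0,0,-1],[-1,-60,-1,0,0,0,-2],[-1,-100,-2,0,0,0,-3],[-1,-140,-2,0,0,0,-4],[-1,-180,-3,0,0,0,-5],[-1,-220,-4,0,0,0,-6],[-1,-255,-4,0,0,0,-7],[-1,-280,-4.5,0,0,0,-7.2]]' >/dev/null
python3 -m creep '[[-1,-20,0,0,0,0,0],[-1,-30,0,0,0,0,0],[-1,-30,0,0,0,0,0],[-1,-30,0,0,0,0,0]]' >/dev/null
python3 to.py 0.5846 -0.116 0.241 -95.5
cat > look.py <<'E'
import sys; from h import *
n=sys.argv[1]
a,D=vision.capture("scene"); C=cloud("scene",D); t,Dt=vision.capture("top"); T=cloud("top",Dt)
np.savez(n,C=C,T=T,a=a,t=t)
A=cv2.resize(a[150:290,300:540],(720,420)); save(n,A)
E
python3 look.py s3
```

```text
t 9.37 shift [-3.2 -4.6 -0.6] turn [ 0.1 -0.   0. ] pos [ 0.5797 -0.1188  0.2404] F [-1.3 -0.1 -1.1] w 0.293
```

View pics/s3.png

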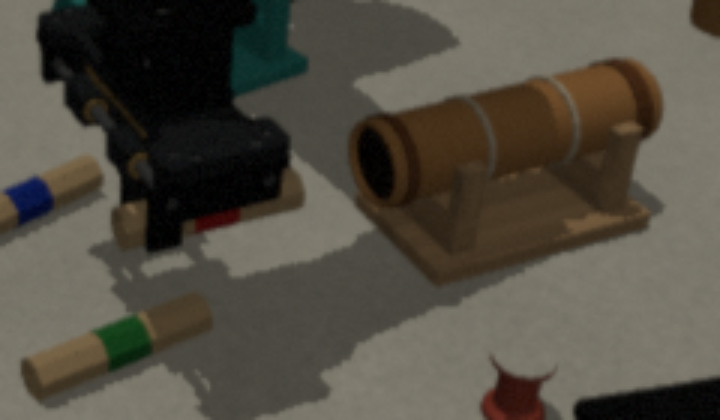

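The red blank is held level, its tip at crop (300,190), just short of the tube mouth at (375,160). Measuring its axis relative to the tube's from the same camera.

```bash
cat > held.py <<'E'
import sys; from h import *
from scipy.optimize import least_squares
Z=np.load(sys.argv[1]+".npz"); d=np.array([np.sin(np.radians(5.5)),np.cos(np.radians(5.5))]); m=np.array([.5995,.033])
P=Z["C"].reshape(-1,3); rgb=Z["a"].reshape(-1,3).astype(int)
l=(P[:,:2]-m)@d; q=(P[:,:2]-m)@np.array([d[1],-d[0]])
k=(l>-.16)&(l<-.005)&(abs(q)<.035)&(P[:,2]>.035)&(P[:,2]<.095)&(rgb.max(1)>45)
l,q,z=l[k],q[k],P[k,2]
f=lambda p:np.hypot(q-p[0]-p[1]*(l+.07),z-p[2]-p[3]*(l+.07))-.0135
p=least_squares(f,[0,0,.066,0],loss="soft_l1",f_scale=.001).x
print(len(l),"lateral at -70:",p[0]*1e3,"yaw",np.degrees(p[1]),"z",p[2]*1e3,"pitch",np.degrees(p[3]),"leading end",np.percentile(l,[95,99,100])*1e3)
E
python3 held.py s3
```

```text
260 lateral at -70: -4.038260008821367 yaw 0.9034939631754166 z 66.45445757044969 pitch -0.20920848725523697 leading end [-54.55948604 -52.65592497 -51.95041691]
```

```bash
python3 -m creep '[[-1,0,-4,0,0,0,0],[-1,-10,-4,0,0,0,0],[-1,-25,-4,0,0,0,0],[-1,-40,-4,0,0,0,0],[-1,-55,-4,0,0,0,0],[-1,-65,-4,0,0,0,0],[-1,-70,-4,0,0,0,0],[-1,-70,-4,0,0,0,0]]'
python3 to.py 0.5975 0.0131 0.241 -95.5
```

```text
time_s: 10.13
tcp_pos: [0.5909, -0.0486, 0.2411]
ee_rot: [[-0.095, -0.995, 0.0], [-0.995, 0.095, 0.0], [-0.0, -0.0, -1.0]]
wrist_force: [0.6, -1.1, 0.0]
gripper_width: 0.296
gripper_force: 29.8
t 10.13 shift [-62.   -0.8   0.1] turn [-0.   0.   0.1] pos [ 0.5909 -0.0486  0.2411] F [ 0.6 -1.1  0. ] w 0.296
```

```bash
python3 -m creep '[[-1,-12,0,0,0,0,0],[-1,-27,0,0,0,0,0],[-1,-42,0,0,0,0,0],[-1,-55,0,0,0,0,0],[-1,-62,0,0,0,0,0],[-1,-62,0,2,0,0,0],[-1,-62,0,4,0,0,0],[-1,-62,0,4,0,0,0]]'
python3 -m creep '[[1,0,0,0,0,0,0],[1,0,0,0,0,0,0],[1,0,0,0,0,0,0],[1,0,0,0,0,0,0],[1,0,0,0,0,0,0],[1,0,0,0,0,0,0],[1,0,0,0,0,0,0],[1,0,0,0,0,0,0]]'
python3 -m creep '[[1,0,0,-15,0,0,0],[1,0,0,-45,0,0,0],[1,0,0,-80,0,0,0],[1,0,0,-100,0,0,0],[1,60,0,-100,0,0,0],[1,90,0,-100,0,0,0],[1,130,0,-100,0,0,0],[1,140,0,-100,0,0,0]]'
python3 look.py s4
python3 to.py 0.6181 -0.201 0.30 -86.9
```

```text
time_s: 10.8
tcp_pos: [0.5965, 0.0123, 0.2366]
ee_rot: [[-0.096, -0.995, -0.0], [-0.995, 0.096, -0.0], [0.0, 0.0, -1.0]]
wrist_force: [0.2, 0.5, 0.8]
gripper_width: 0.296
gripper_force: 29.8
time_s: 11.47
tcp_pos: [0.5966, 0.0123, 0.2371]
ee_rot: [[-0.096, -0.995, 0.0], [-0.995, 0.096, 0.0], [-0.0, -0.0, -1.0]]
wrist_force: [0.7, 0.4, -0.2]
gripper_width: 0.816
gripper_force: 0.0
time_s: 12.13
tcp_pos: [0.5822, -0.1306, 0.3373]
ee_rot: [[-0.099, -0.995, -0.0], [-0.995, 0.099, -0.0], [0.0, 0.0, -1.0]]
wrist_force: [0.0, 0.8, -0.2]
gripper_width: 1.0
gripper_force: 0.0
t 12.23 shift [ 67.4 -42.5  37. ] turn [ 0.  -0.  -8.9] pos [ 0.5825 -0.1297  0.337 ] F [ 0.5  0.7 -0.2] w 0.999
```

View pics/s4.png

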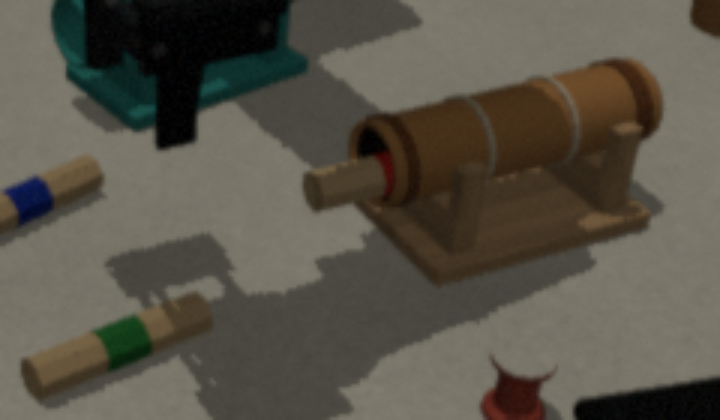

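Red rests stably in the mouth, standing out about 40 mm (crop (345,185)). Now to green.

```bash
python3 -m creep '[[1,30,-20,10,0,0,-4],[1,55,-35,30,0,0,-8.9],[1,67,-42.5,37,0,0,-8.9],[1,67,-42.5,37,0,0,-8.9],[1,67,-42.5,37,0,0,-8.9],[1,67,-42.5,37,0,0,-8.9]]'
python3 - <<'E'
from h import *
s=r.sense(); im,D=vision.capture("wrist"); W=wcloud(s,D); T=np.load("s4.npz")["C"]
for n,K in(("w",W),("scene",T)):
    P=K.reshape(-1,3); P=P[(P[:,2]>.012)&(P[:,2]<.04)&(abs(P[:,0]-.616)<.05)&(abs(P[:,1]+.161)<.08)]
    print(n,len(P),cv2.minAreaRect((P[:,:2]*1000).astype(np.float32)))
E
python3 to.py 0.6181 -0.201 0.188 -86.9
```

```text
time_s: 12.73
tcp_pos: [0.6192, -0.1967, 0.3005]
ee_rot: [[0.06, -0.998, 0.0], [-0.998, -0.06, -0.0], [0.0, -0.0, -1.0]]
wrist_force: [0.3, 0.3, -1.1]
gripper_width: 0.998
gripper_force: 0.0
w 2875 ((616.3461303710938, -162.48284912109375), (26.509340286254883, 121.20263671875), 3.3516767024993896)
scene 870 ((619.1229248046875, -160.21798706054688), (27.172693252563477, 122.28791809082031), 2.7313406467437744)
t 12.78 shift [  4.3   1.4 112.9] turn [-0.1 -0.   0.3] pos [ 0.6191 -0.1966  0.3009] F [-0.8 -0.3 -0.2] w 1.008
```

```bash
python3 -m creep '[[1,4,0,40,0,0,0],[1,4,0,80,0,0,0],[1,4,0,105,0,0,0],[1,4,0,112,0,0,0],[1,4,0,112,0,0,0],[-1,4,0,112,0,0,0],[-1,4,0,112,0,0,0],[-1,4,0,112,0,0,0]]' >/dev/null
python3 -m creep '[[-1,0,0,0,0,0,0],[-1,0,0,0,0,0,0],[-1,0,0,0,0,0,0],[-1,0,0,0,0,0,0],[-1,0,0,0,0,0,0],[-1,0,0,0,0,0,0],[-1,0,0,0,0,0,0],[-1,0,0,0,0,0,0]]'
python3 -m creep '[[-1,0,0,0,0,0,0],[-1,0,0,0,0,0,0],[-1,0,0,0,0,0,0],[-1,0,0,-10,0,0,0],[-1,0,0,-25,0,0,0],[-1,0,0,-45,0,0,0],[-1,0,0,-50,0,0,0],[-1,0,0,-50,0,0,0]]'
python3 to.py 0.5807 -0.161 0.238 -95.5
```

```text
time_s: 14.12
tcp_pos: [0.6193, -0.2018, 0.188]
ee_rot: [[0.059, -0.998, -0.0], [-0.998, -0.059, -0.0], [0.0, 0.0, -1.0]]
wrist_force: [-0.1, -0.2, 0.2]
gripper_width: 0.294
gripper_force: 30.0
time_s: 14.78
tcp_pos: [0.62, -0.2018, 0.2406]
ee_rot: [[0.06, -0.998, 0.005], [-0.998, -0.06, -0.001], [0.001, -0.005, -1.0]]
wrist_force: [0.2, 0.1, -0.6]
gripper_width: 0.295
gripper_force: 30.0
t 14.78 shift [-43.1  36.8   2.4] turn [-0.3 -0.   8.9] pos [ 0.62   -0.2018  0.2406] F [ 0.2  0.1 -0.6] w 0.295
```

```bash
python3 -m creep '[[-1,-10,10,0,0,0,3],[-1,-25,22,0,0,0,6],[-1,-38,32,0,0,0,8.9],[-1,-42,36,0,0,0,8.9],[-1,-42,36,0,0,0,8.9],[-1,-42,36,0,0,0,8.9],[-1,-42,36,0,0,0,8.9]]' >/dev/null
python3 look.py s5
python3 - <<'E'
exec(open('held.py').read().replace('sys.argv[1]','"s5"').replace('l>-.16','l>-.23').replace('l<-.005','l<-.06').replace('l+.07','l+.12'))
E
python3 to.py 0.5977 0.0143 0.238 -95.5
```

```text
345 lateral at -70: 0.6143796334833127 yaw -1.8198814901513027e-05 z 64.15207827830623 pitch 0.05498076254125785 leading end [-97.30177314 -95.10491052 -94.13695529]
t 15.47 shift [-177.5    0.8   -0.2] turn [-0. -0. -0.] pos [ 0.5814 -0.1625  0.2378] F [ 0.5 -0.  -1.2] w 0.296
```

View pics/s5.png

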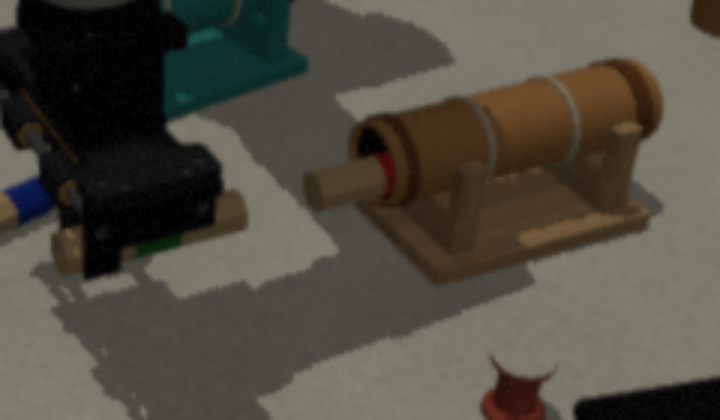

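Green (crop (150,235)) is aligned with the red blank and tube (0.6 mm lateral, no tilt), leading end 95 mm before the mouth. It needs about 175 mm. Pushing in.

```bash
python3 -m creep '[[-1,-12,0,0,0,0,0],[-1,-30,0,0,0,0,0],[-1,-45,0,0,0,0,0],[-1,-55,0,0,0,0,0],[-1,-65,0,0,0,0,0],[-1,-75,0,0,0,0,0],[-1,-85,0,0,0,0,0],[-1,-95,0,0,0,0,0]]'
python3 -m creep '[[-1,-10,0,0,0,0,0],[-1,-20,0,0,0,0,0],[-1,-30,0,0,0,0,0],[-1,-40,0,0,0,0,0],[-1,-50,0,0,0,0,0],[-1,-58,0,0,0,0,0],[-1,-65,0,0,0,0,0],[-1,-68,0,0,0,0,0]]'
python3 -m creep '[[-1,-2,0,0,0,0,0],[-1,-4,0,0,0,0,0],[-1,-6,0,0,0,0,0],[-1,-8,0,0,0,0,0],[-1,-8,0,0,0,0,0]]'
python3 to.py 0.5977 0.0143 0.238 -95.5
```

```text
time_s: 16.13
tcp_pos: [0.5901, -0.0666, 0.238]
ee_rot: [[-0.096, -0.995, -0.0], [-0.995, 0.096, -0.0], [0.0, 0.0, -1.0]]
wrist_force: [-0.4, -0.9, 0.2]
gripper_width: 0.295
gripper_force: 30.0
time_s: 16.8
tcp_pos: [0.5967, 0.0014, 0.2381]
ee_rot: [[-0.095, -0.995, 0.0], [-0.995, 0.095, 0.0], [-0.0, -0.0, -1.0]]
wrist_force: [-1.2, 0.7, -1.1]
gripper_width: 0.294
gripper_force: 30.0
time_s: 17.22
tcp_pos: [0.5973, 0.0083, 0.2381]
ee_rot: [[-0.096, -0.995, 0.0], [-0.995, 0.096, 0.0], [-0.0, -0.0, -1.0]]
wrist_force: [-0.2, 0.2, -0.3]
gripper_width: 0.29
gripper_force: 30.0
t 17.22 shift [-6.   0.2  0.1] turn [-0.  0. -0.] pos [0.5973 0.0083 0.2381] F [-0.2  0.2 -0.3] w 0.29
```

```bash
python3 -m creep '[[-1,-1.5,0,0,0,0,0],[-1,-3,0,0,0,0,0],[-1,-4,0,0,0,0,0],[-1,-4,0,0,0,0,0]]'
python3 -m creep '[[-1,-1,0,0,0,0,0],[-1,-2,0,0,0,0,0],[-1,-2,0,0,0,0,0]]'
python3 look.py s6
```

```text
time_s: 17.55
tcp_pos: [0.5977, 0.0121, 0.2381]
ee_rot: [[-0.096, -0.995, -0.0], [-0.995, 0.096, -0.0], [0.0, 0.0, -1.0]]
wrist_force: [0.7, -1.9, -0.3]
gripper_width: 0.293
gripper_force: 30.0
time_s: 17.8
tcp_pos: [0.5976, 0.0126, 0.2381]
ee_rot: [[-0.096, -0.995, -0.002], [-0.995, 0.096, -0.003], [0.003, 0.002, -1.0]]
wrist_force: [0.6, -8.8, 0.2]
gripper_width: 0.301
gripper_force: 30.0
```

View pics/s6.png

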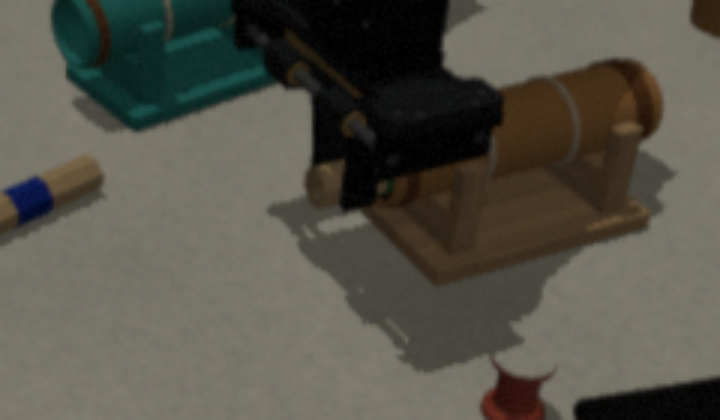

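8.8 N along the bore, at the position where the pair should bottom out (green stands out about 40 mm, crop (325,185)). Releasing and retreating.

```bash
python3 -m creep '[[-1,-1,0,1,0,0,0],[-1,-1,0,1,0,0,0],[1,0,0,1,0,0,0],[1,0,0,1,0,0,0],[1,0,0,1,0,0,0],[1,0,0,1,0,0,0],[1,0,0,1,0,0,0],[1,0,0,1,0,0,0]]'
python3 -m creep '[[1,0,0,0,0,0,0],[1,0,0,0,0,0,0],[1,0,0,-15,0,0,0],[1,0,0,-45,0,0,0],[1,0,0,-80,0,0,0],[1,0,0,-110,0,0,0],[1,40,0,-120,0,0,0],[1,80,0,-120,0,0,0]]'
python3 -m creep '[[1,40,0,0,0,0,0],[1,80,0,0,0,0,0],[1,120,0,0,0,0,0],[1,120,0,0,0,0,0]]' >/dev/null
python3 look.py s7
python3 - <<'E'
from h import *
Z=np.load("s7.npz"); P=Z["C"].reshape(-1,3); d=np.array([.0958,.9954]); l=(P[:,:2]-[.5995,.033])@d; q=(P[:,:2]-[.5995,.033])@[d[1],-d[0]]
for lo,hi,n in((.035,.085,"blank zone"),(.09,.115,"tube top")):
    k=(l>-.15)&(l<.05)&(abs(q)<.03)&(P[:,2]>lo)&(P[:,2]<hi); print(n,k.sum(),np.percentile(l[k],[0,1,3,50])*1e3)
E
```

```text
time_s: 18.57
tcp_pos: [0.5979, 0.0146, 0.2371]
ee_rot: [[-0.095, -0.995, 0.0], [-0.995, 0.095, 0.0], [-0.0, -0.0, -1.0]]
wrist_force: [1.2, -0.5, 0.6]
gripper_width: 0.664
gripper_force: 0.0
time_s: 19.23
tcp_pos: [0.5911, -0.0646, 0.3616]
ee_rot: [[-0.091, -0.996, 0.009], [-0.996, 0.091, 0.0], [-0.001, -0.009, -1.0]]
wrist_force: [1.1, 0.3, -0.4]
gripper_width: 0.999
gripper_force: 0.0
blank zone 807 [-41.53406202 -40.7076538  -40.29679539   2.1960964 ]
tube top 398 [-0.96155692 -0.39770129  0.14394548 22.35761416]
```

View pics/s7.png

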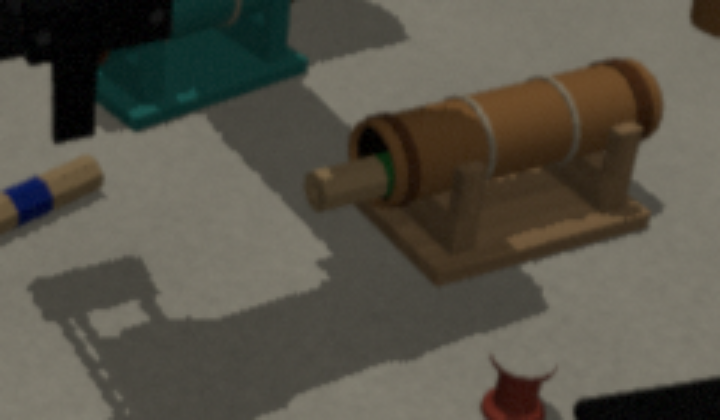

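Green stands out 40 mm at crop (345,185), its band just inside the mouth. Blue hasn't moved, and the robot is clear of everything.

```bash
python3 -c "
from station import r
print(r.finish_job())"
```

```text
the job is handed in; nothing more can be done
None
```

The job is handed in: the red blank is in the tube first, pushed up against the closed end (the push met 8.8 N there), the green one behind it stands about 40 mm out of the mouth, and the blue one was left where it lay.

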